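# Alloy check: sprung probe square on the ringed spot

## Robot

A 6-joint arm with a two-finger parallel gripper is mounted at the origin on the work surface. World frame = base frame: x ahead of the robot, y to its left, z up, the work surface at z = 0. Lengths are in m, angles in degrees, forces in N, time in s.
With the tool pointing down it reaches from about 0.4 to 0.825 m from the base axis. Payload 7 kg.
Tool frame: the origin (TCP) lies on the centre line of the jaws, within the pads' length; the fingertips stand 19 mm ahead of it and the grasp point (between the pads) is the TCP (r.tip_extent is the distance from the TCP to the fingertips, in m); z points along the fingers, y is the line along which they close (so a half turn about z gives the same grasp; the last joint's range is limited). The gripper opens to 88 mm and grips with 3 to 60 N. Pads are 19 mm wide; open, the fingers measure 130 mm over their backs; the gripper's body (78 mm by 193 mm) begins 47 mm behind the grasp point.
Start: joints at [89.846, 20.546, 0.682, 0, -70.136, -16.507], TCP at [0.194, 0.647, 0.246] pointing down, gripper open.
Joint ranges: [-176.03, 176.03], [-82.01, 121.73], [-58.28, 71.71], [-173.87, 95.51], [-174.79, -0.11], [-173.66, 173.66]. Speed limits (degrees/s): [136.94, 136.94, 172.46, 180, 180, 180].

## Interface

Orientations are given as [roll, pitch, yaw] about the fixed x, y, z axes, in that order (R = Rz(yaw) Ry(pitch) Rx(roll)).
In Python, from plant import r gives the robot as it stands. The module is installed in compiled form; this text tells all that it offers.
- The arm moves only by the tool jog_arm, never from a script. Its argument "deltas" is a list that holds one entry, the list of rows, each a list of 5 numbers: the opening, from -1 (shut) to 1 (fully open), then the shift along the world's x, y, z in cm, then the turn about the world's z in rad. In form: [[[claw, dx, dy, dz, turn], ...]]. A call has 1 to 8 rows; each row shifts and turns the commanded pose from where the row before left it; what a row does not reach is not made up. A row lasts 1/8 s, in which the tool goes at most 62.5 mm and 10.7 degrees, less where a joint would pass 70% of its speed; a pose out of reach is approached as far as the arm can. A call with a gripper value outside its range is refused whole. The fingers move at their own pace and stop on an object; "force" is the grip in N (left out, the last holds). Time passes only in rows, so rows that do not move let the fingers close. It gives the time, the measured TCP pose, the force, the opening and the grip force at its end, in the units of the state.
- r.get_state(): the state, without advancing time (a new reading comes with each control period).
- r.capture(name): name is "scene" or "top" or "wrist"; returns the picture (480x640x3 uint8, blue, green, red); there is no depth.
- r.camera_info(name): a dict with "fx", "fy", "cx", "cy" (pixels), "view" (4x4, takes a point from world to camera coordinates). Camera axes: x right, y up, looking along -z (the intrinsics and any distortion apply to the point x, -y, -z); pixel columns grow to the right and rows downward; lengths in m; the calibration is good to about 2 mm. A picture is of the moment at which its call begins: read the wrist's pose just before it. camera_info takes no time and is no camera call; for the wrist camera it gives the pose at the moment of the call.
- r.close_job(): hands the job in; it is judged then, once.
The state is a dict: "time_s": time; "joints": joint angles; "qd": joint speeds; "joint_torque": joint torques, N m; "tcp_pos": TCP position; "eef_rot": TCP orientation; "contact_force": force on the tool from outside, world axes, zero at the start; "moment": the same for the moment, N m; "gripper_width": finger opening in m; "gripper_force": force on a finger pad.
Only numpy, scipy, OpenCV 4.12 (cv2) and the standard library are available. Lean on these libraries where they do the work, as an engineer would, in place of code of your own. Each camera call takes 0.05 s, during which the arm holds its last target. There are 200 camera calls.

## Task

Take the white hand-held alloy probe out of its stand, gripping its thin case lightly, and hold its sprung tip gently inside the ring engraved on the round sample disc, with the probe square to the disc's sloping face and the tip pushed about half way in. Finish while still holding it there: do not let go. Leave the square sample, the jar, the carousel disc and the screwdriver alone.

Things in the scene. Friction and masses are not known exactly. Their poses are not given: they have to be found in the camera images.
- probe: alloy probe, about 0.16 kg, hanging upright in the stand, tip down. Origin on its axis at the shoulder (underside of the white case), z along the axis away from the tip. Below the origin: round black nose 18 mm in diameter, 36 mm long, then the thin steel tip, 5 mm in diameter, ending 54 mm below the origin when out
- probe_grip (a point): middle of the probe's square white case, 37 mm above the probe's origin, the place to grip: case 26 x 26 mm (sides along x and y), 74 mm long, thin plastic that cracks if each finger presses with more than 30 N (12 to 15 N is plenty). A grey square head 32 x 32 mm sits on the case, from 37 to 57 mm above this point
- plunger (a joint): how far the steel tip is pushed up into the nose, along the probe's axis: 0 m = fully out, 0.012 = fully in. Spring: 0.9 N to start it, then 0.3 N per mm (2.7 N half way, 4.5 N fully in)
- plunger_end (a point): the very end of the steel tip (rounded, radius 2.5 mm), which touches the sample; it moves with the plunger; z axis as the probe's
- stand: fixed grey stand block, 72 x 72 mm, 64 mm high, with an upright through hole 22 mm in diameter in its middle from which the probe is drawn straight up by 54 mm or more; the probe's shoulder rests on its top. Origin at the centre of its underside
- disc_stage: fixed stage with the ROUND sample: dark base 100 x 90 x 14 mm, pedestal, grey plate (80 x 76 mm) tilted 20 degrees, facing up and to the stage's -x side; on it an aluminium disc, diameter 58 mm, 10 mm thick, with two small clamps on its +y and -y edges (28 mm from its centre, 4 mm higher than its face). Highest point about 90 mm. Origin: centre of the base's underside
- disc_spot (a point): centre of the engraved ring (dark circle, inner diameter 16 mm) on the round disc's face, 6 mm up the slope from the disc's centre; on the face itself; z axis square out of the sloping face, x axis up the slope
- square_stage: a second, like stage with a SQUARE aluminium sample (52 x 52 x 10 mm, ringed too): not to be touched. Origin at the centre of the base's underside. The two stages may be either way round
- jar: small closed jar, 52 mm in diameter, 75 mm high, loose; origin at the centre of its underside
- carousel: white sample carousel disc lying flat, 124 mm in diameter, 6 mm thick with a 20 mm hub to 20 mm height, loose; origin at the centre of its underside
- screwdriver: screwdriver lying flat, 160 mm long, loose, handle to its -x
Mind the look-alikes: they are no part of the job. Leave any yellow look-alike of the probe alone. Leave any purple look-alike of the disc_stage alone.

How it is judged:
By the outcome, as a careful person would: the job done as asked, in the order asked, and still so for the second after the job is handed in, while the arm keeps its last pose, push and grip.
It also fails if it takes over 34 s, if anything falls off the work surface, if the arm or the gripper's body presses on something with over 40 N, if the wrist force passes 120 N, or if a joint passes its speed limit or range.

## Working session

There is one attempt and no reset: what is moved stays moved. The work goes in short steps, Python scripts to look and compute and a tool call to move; the robot and the scene stay as the last step left them, time stands still between calls to the robot, and variables do not carry over. Pictures are saved under pics/ and viewed, at most 10 in all, crops included, and the job is handed in when it is done.

Besides the shell and the picture viewer there is one more tool, called in YAML: its name, and indented under it one key for each argument. jog_arm: Moves the arm, as the interface text tells. Its arguments: {"type":"object","properties":{"deltas":{"type":"array"},"force":{"type":"number"}},"required":["deltas"]}

```bash
mkdir -p pics; cat > h.py <<'E'
import cv2,numpy as np
from plant import r
def info(n):
    c=r.camera_info(n); return c
def ray(c,u,v):
    K=np.array([[c["fx"],0,c["cx"]],[0,c["fy"],c["cy"]],[0,0,1]]);V=np.array(c["view"])
    d=c.get("dist",c.get("distortion"))
    p=cv2.undistortPoints(np.array([[[u,v]]],float),K,np.array(d,float) if d is not None else None)[0,0]
    R=V[:3,:3];o=-R.T@V[:3,3]
    w=R.T@np.array([p[0],-p[1],-1]);return o,w/np.linalg.norm(w)
def plane(c,u,v,z):
    o,w=ray(c,u,v);return o+w*(z-o[2])/w[2]
def proj(c,P):
    V=np.array(c["view"]);q=V[:3,:3]@np.array(P)+V[:3,3];q=np.array([q[0],-q[1],-q[2]])
    return c["cx"]+c["fx"]*q[0]/q[2],c["cy"]+c["fy"]*q[1]/q[2]
def tri(c1,p1,c2,p2):
    o1,a=ray(c1,*p1);o2,b=ray(c2,*p2)
    s=np.linalg.lstsq(np.c_[a,-b],o2-o1,rcond=None)[0];x=o1+a*s[0];y=o2+b*s[1]
    return (x+y)/2,np.linalg.norm(x-y)
E
python3 - <<'E'
from h import *
print(r.get_state())
for n in("scene","top","wrist"):
    c=r.camera_info(n);print(n,{k:(np.round(v,3).tolist() if k!="name" else v) for k,v in c.items() if not isinstance(v,str)})
    cv2.imwrite(f"pics/{n}0.png",r.capture(n))
E
```

```text
{'time_s': 0.0, 'joints': array([ 8.98453698e+01,  2.05912084e+01,  6.32747392e-01, -2.26763407e-02,
       -7.01367676e+01, -1.65075021e+01]), 'qd': array([-0.03195794,  0.0654172 ,  0.08066758,  0.02634665, -0.07973698,
        0.01330962]), 'joint_torque': array([ 1.81636486e-03, -5.82715094e+01,  2.93042368e+01,  6.99685916e+00,
        6.86911939e-03, -1.71038846e-04]), 'tcp_pos': array([0.193411  , 0.64619559, 0.2446094 ]), 'eef_rot': array([ 1.79902639e+02, -6.62286678e-03, -1.66698493e+01]), 'contact_force': array([ 0.64169711,  0.07537569, -0.76750522]), 'moment': array([-0.05931238, -0.05891281, -0.0268027 ]), 'gripper_force': 0.0, 'gripper_width': 0.08759820630493927}
scene {'fx': 504.847, 'fy': 504.847, 'cx': 323.407, 'cy': 245.238, 'view': [[0.715, 0.699, 0.009, -0.392], [-0.569, 0.575, 0.588, 0.343], [0.405, -0.426, 0.809, -1.577], [0.0, 0.0, 0.0, 1.0]]}
top {'fx': 539.811, 'fy': 539.811, 'cx': 311.699, 'cy': 242.061, 'view': [[-0.009, -1.0, -0.002, -0.075], [0.988, -0.009, 0.154, -0.646], [-0.154, -0.0, 0.988, -1.23], [0.0, 0.0, 0.0, 1.0]]}
wrist {'fx': 339.795, 'fy': 339.795, 'cx': 320.033, 'cy': 238.864, 'view': [[-0.286, -0.958, 0.001, 0.674], [0.922, -0.276, -0.27, 0.032], [0.259, -0.076, 0.963, -0.391], [0.0, 0.0, 0.0, 1.0]]}
```

View pics/scene0.png

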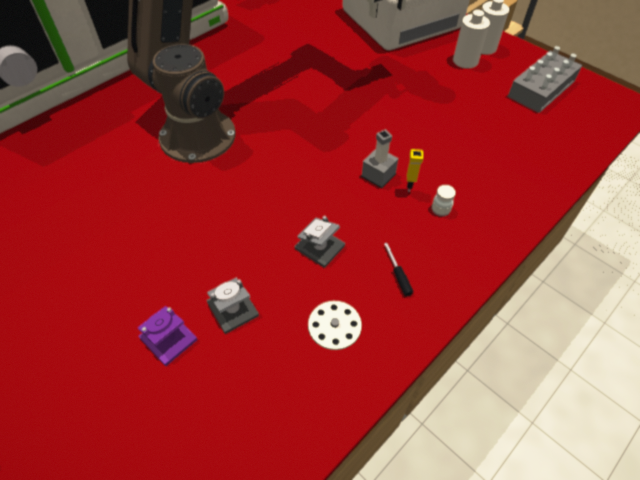

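View pics/top0.png

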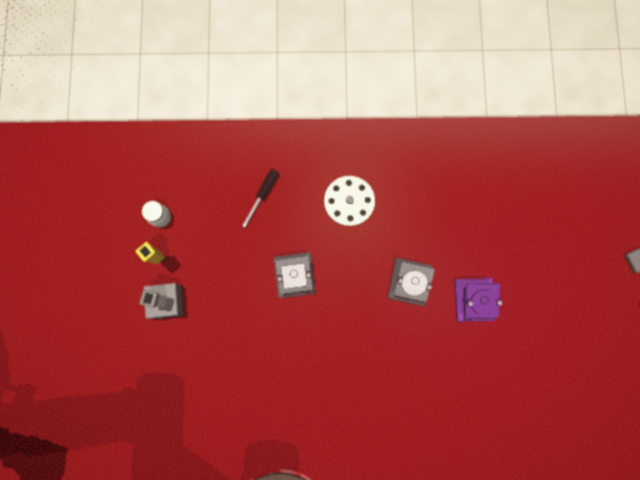

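```bash
python3 - <<'E'
import cv2,numpy as np
t=cv2.imread("pics/top0.png");s=cv2.imread("pics/scene0.png");w=cv2.imread("pics/wrist0.png")
z=lambda a,x,y:cv2.resize(a[y:y+60,x:x+80],(400,300),interpolation=cv2.INTER_CUBIC)
m=np.vstack([np.hstack([z(t,120,265),z(t,375,250)]),np.hstack([z(s,345,125),z(s,195,265)])])
cv2.imwrite("pics/crop1.png",m)
E
```

```text
(no output)
```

View pics/wrist0.png

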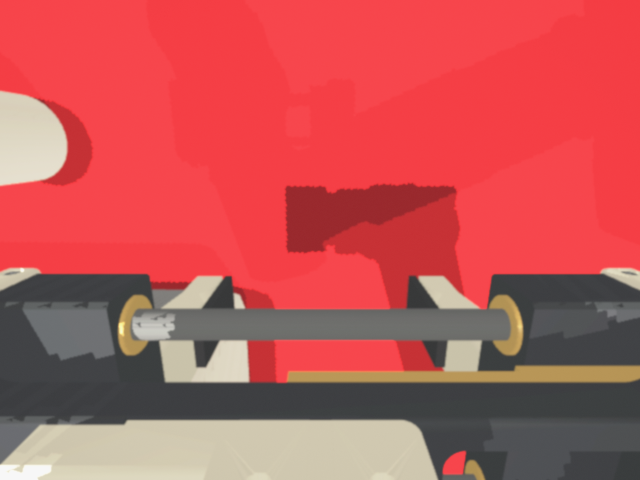

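```bash
sleep 0.1
```

```text
(no output)
```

View pics/crop1.png

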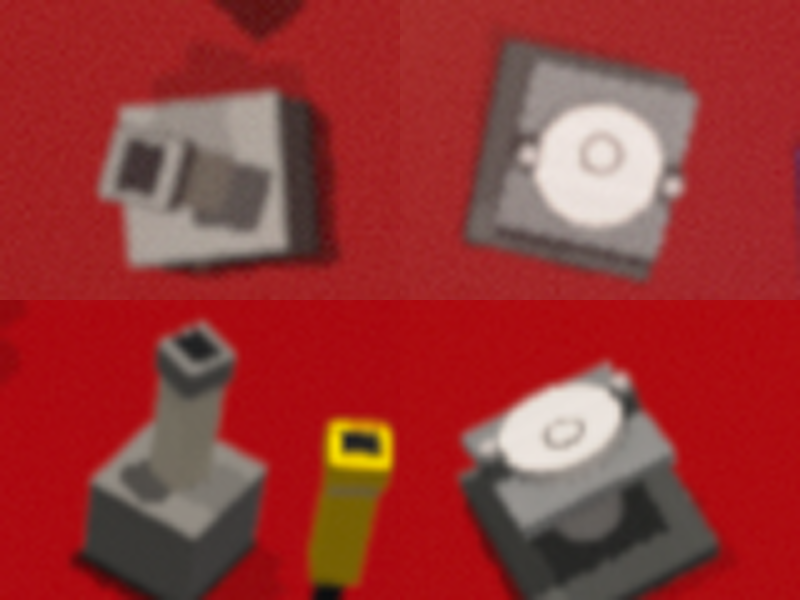

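```bash
python3 - <<'E'
from h import *
from scipy.spatial.transform import Rotation as Ro
s=r.camera_info("scene");t=r.camera_info("top");w=r.camera_info("wrist");print(w.keys())
for n,a,b in(("head",(148.6,298),(384,134)),("ring",(415.4,281),(227.8,291.6)),("discclampL",(480,281.2),(195+290/5,265+153/5)),
 ("yellow",(145.5,252),(417,155)),("sq",(293.5,273.5),(319,229))):
    print(n,[np.round(x,4) for x in tri(t,a,s,b)])
print("head@.158",plane(t,148.6,298,.158),plane(s,384,134,.158))
st=r.get_state();R=Ro.from_euler("xyz",st["eef_rot"],degrees=True).as_matrix()
for y in(-.044,.044):
  for z in(.019,0,-.019,-.04):
    for x in (-.0095,.0095): print(x,y,z,np.round(proj(w,st["tcp_pos"]+R@[x,y,z])))
V=np.array(w["view"]);print("cam in tool",R.T@(-V[:3,:3].T@V[:3,3]-st["tcp_pos"]))
E
```

```text
dict_keys(['fx', 'fy', 'cx', 'cy', 'view'])
head [array([0.5109, 0.2681, 0.1581]), np.float64(0.0007)]
ring [array([ 0.5488, -0.3173,  0.0782]), np.float64(0.0026)]
discclampL [array([ 0.5941, -0.3707,  0.1947]), np.float64(0.1628)]
yellow [array([0.6132, 0.2849, 0.1389]), np.float64(0.0017)]
sq [array([ 0.5685, -0.0386,  0.075 ]), np.float64(0.0008)]
head@.158 [0.51071266 0.26785866 0.158     ] [0.5110271 0.2685552 0.158    ]
-0.0095 -0.044 0.019 [234. 312.]
0.0095 -0.044 0.019 [232. 277.]
-0.0095 -0.044 0 [224. 331.]
0.0095 -0.044 0 [221. 293.]
-0.0095 -0.044 -0.019 [211. 356.]
0.0095 -0.044 -0.019 [207. 314.]
-0.0095 -0.044 -0.04 [193. 392.]
0.0095 -0.044 -0.04 [187. 344.]
-0.0095 0.044 0.019 [405. 312.]
0.0095 0.044 0.019 [407. 277.]
-0.0095 0.044 0 [415. 331.]
0.0095 0.044 0 [418. 293.]
-0.0095 0.044 -0.019 [427. 356.]
0.0095 0.044 -0.019 [431. 314.]
-0.0095 0.044 -0.04 [445. 392.]
0.0095 0.044 -0.04 [451. 344.]
cam in tool [ 0.07405271  0.0002834  -0.13962873]
```

```bash
python3 - <<'E'
import cv2
w=cv2.imread("pics/wrist0.png")
cv2.imwrite("pics/crop2.png",cv2.resize(w[260:400,140:270],(650,600*0+700))[:600])
E
```

```text
(no output)
```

View pics/crop2.png

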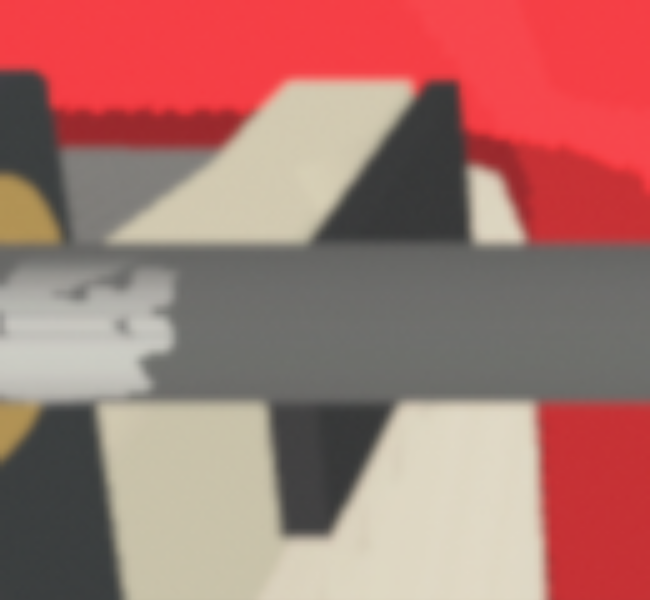

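jog_arm:
  deltas:
    - [[1,5.2,-3.2,0.8,0.1],[1,5.2,-3.2,0.8,0.1],[1,5.2,-3.2,0.8,0.1],[1,5.2,-3.2,0.8,0.1],[1,5.2,-3.2,0.8,0.1],[1,5.2,-3.2,0.8,0.1],[1,5.2,-3.2,0.8,0.1],[1,5.2,-3.2,0.8,0.1]]

```text
time_s: 1.15
tcp_pos: [0.611, 0.3894, 0.3096]
eef_rot: [-180.0, 0.0, 29.4]
contact_force: [-0.6, 0.6, -0.1]
gripper_width: 0.0877
gripper_force: 0.0
```

```bash
python3 - <<'E'
from h import *
s=r.get_state()
for k in("time_s","joints","tcp_pos","eef_rot"):print(k,np.round(s[k],4))
E
```

```text
time_s 1.15
joints [ 4.78576e+01  2.37491e+01  1.37086e+01 -8.00000e-03 -7.99810e+01
  7.15169e+01]
tcp_pos [0.611  0.3894 0.3096]
eef_rot [-1.799994e+02  2.290000e-02  2.937310e+01]
```

jog_arm:
  deltas:
    - [[1,5,3,0,0],[1,5,3,0,0],[1,5,3,0,0],[1,5,3,0,0],[1,5,3,0,0]]

```text
time_s: 1.78
tcp_pos: [0.826, 0.5196, 0.2959]
eef_rot: [179.8, -1.3, 29.1]
contact_force: [83.5, 18.0, 52.5]
gripper_width: 0.0877
gripper_force: 0.0
```

```bash
cat > st.py <<'E'
from h import *
s=r.get_state()
for k in("time_s","joints","tcp_pos","eef_rot"):print(k,np.round(s[k],4))
E
python3 st.py
```

```text
time_s 1.775
joints [  43.7153   56.485    71.748     0.5725 -104.0248   75.5561]
tcp_pos [0.826  0.5196 0.2959]
eef_rot [179.7741  -1.3376  29.1294]
```

jog_arm:
  deltas:
    - [[1,-0.5,-0.3,0,0]]

```text
time_s: 1.9
tcp_pos: [0.8196, 0.5172, 0.2834]
eef_rot: [179.8, -0.4, 29.2]
contact_force: [0.1, 0.8, -2.5]
gripper_width: 0.0874
gripper_force: 0.0
```

```bash
python3 st.py
```

```text
time_s 1.9
joints [  43.7979   55.3646   67.8987    0.348  -102.1715   75.4527]
tcp_pos [0.8196 0.5172 0.2834]
eef_rot [179.7623  -0.4366  29.1771]
```

jog_arm:
  deltas:
    - [[1,0,0,0,0],[1,0.8,0.5,0,0],[1,0.8,0.5,0,0],[1,0.8,0.5,0,0],[1,0.8,0.5,0,0],[1,0.8,0.5,0,0]]

```text
time_s: 2.65
tcp_pos: [0.8386, 0.5289, 0.2881]
eef_rot: [179.9, -3.2, 29.2]
contact_force: [-0.7, 0.8, -0.9]
gripper_width: 0.0874
gripper_force: 0.0
```

```bash
python3 st.py
```

```text
time_s 2.65
joints [  43.735    57.0395   71.7141    0.9421 -101.6192   75.6536]
tcp_pos [0.8386 0.5289 0.2881]
eef_rot [179.874   -3.1877  29.1777]
```

jog_arm:
  deltas:
    - [[1,2,1.2,0,0],[1,2,1.2,0,0],[1,2,1.2,0,0],[1,2,1.2,0,0],[1,-2,-1.2,0,0],[1,-2,-1.2,0,0]]

```text
time_s: 3.4
tcp_pos: [0.8286, 0.5213, 0.2588]
eef_rot: [179.6, -6.5, 29.2]
contact_force: [-0.7, -0.2, 1.6]
gripper_width: 0.0874
gripper_force: 0.0
```

```bash
python3 st.py
```

```text
time_s 3.4
joints [ 44.2285  49.2208  51.3219   2.0419 -85.9018  74.9105]
tcp_pos [0.8286 0.5213 0.2588]
eef_rot [179.6379  -6.5165  29.1952]
```

jog_arm:
  deltas:
    - [[1,2,1.2,0,0],[1,3,1.8,0,0],[1,5,3,1,0],[1,5,3,1,0],[1,5,3,1,0],[1,5,3,1,0]]

```text
time_s: 4.15
tcp_pos: [0.9396, 0.5846, 0.2356]
eef_rot: [179.2, -16.9, 29.3]
contact_force: [0.7, -0.0, 0.4]
gripper_width: 0.088
gripper_force: 0.0
```

```bash
python3 st.py
```

```text
time_s 4.15
joints [ 43.4492  61.7863  71.6633   4.9368 -83.6448  75.8832]
tcp_pos [0.9396 0.5846 0.2356]
eef_rot [179.1529 -16.9402  29.3053]
```

jog_arm:
  deltas:
    - [[1,5,3,2,0],[1,5,3,2,0],[1,5,3,2,0],[1,5,3,2,0],[1,5,3,2,0],[1,5,3,2,0]]

```text
time_s: 4.9
tcp_pos: [1.0245, 0.6317, 0.262]
eef_rot: [178.1, -32.6, 29.7]
contact_force: [-0.0, -0.1, -0.6]
gripper_width: 0.0877
gripper_force: 0.0
```

```bash
python3 st.py
```

```text
time_s 4.9
joints [ 43.4595  63.5931  71.659    9.9874 -66.9204  74.3497]
tcp_pos [1.0245 0.6317 0.262 ]
eef_rot [178.1356 -32.5951  29.7123]
```

jog_arm:
  deltas:
    - [[1,4.6,3.7,2.5,0],[1,4.6,3.7,2.5,0]]

```text
time_s: 5.15
tcp_pos: [1.0412, 0.658, 0.2794]
eef_rot: [177.7, -37.8, 29.9]
contact_force: [-0.6, 0.2, -0.4]
gripper_width: 0.0879
gripper_force: 0.0
```

```bash
python3 st.py
```

```text
time_s 5.15
joints [ 44.2571  64.1303  71.6592  12.4368 -61.6674  72.532 ]
tcp_pos [1.0412 0.658  0.2794]
eef_rot [177.7438 -37.7611  29.9299]
```

jog_arm:
  deltas:
    - [[1,0,0,0,-0.16],[1,4.6,3.2,3,-0.16],[1,4.6,3.2,3,0],[1,4.6,3.2,3,0],[1,4.6,3.2,3,0]]

```text
time_s: 5.78
tcp_pos: [1.0737, 0.6763, 0.3302]
eef_rot: [-178.8, -48.0, 11.8]
contact_force: [0.0, -0.4, -0.2]
gripper_width: 0.0876
gripper_force: 0.0
```

```bash
python3 st.py
```

```text
time_s 5.775
joints [ 46.4748  66.7079  71.6647  29.3869 -55.7793  47.7738]
tcp_pos [1.0737 0.6763 0.3302]
eef_rot [-178.7931  -47.9837   11.7551]
```

jog_arm:
  deltas:
    - [[1,-3,-1.8,0,-0.05],[1,-5,-3,0,-0.06],[1,-5,-3,0,-0.06],[1,-5,-3,0,-0.06],[1,-5,-3,0,-0.06],[1,-5,-3,0,-0.06],[1,-5,-3,0,-0.06],[1,-5,-3,0,0]]

```text
time_s: 6.78
tcp_pos: [0.7374, 0.4705, 0.3366]
eef_rot: [-179.1, -48.2, -9.6]
contact_force: [0.4, 0.7, 0.7]
gripper_width: 0.0877
gripper_force: 0.0
```

```bash
python3 st.py
```

```text
time_s 6.775
joints [ 52.8345  22.2801 -20.0286  68.995  -44.4291 -23.0152]
tcp_pos [0.7374 0.4705 0.3366]
eef_rot [-179.1008  -48.215    -9.5757]
```

jog_arm:
  deltas:
    - [[1,-4.4,-2.7,0,0],[1,-4.4,-2.7,0,-0.04],[1,-4.4,-2.7,-1,0],[1,-4.4,-2.7,-1,0],[1,-4.4,-2.7,-2,0],[1,-4.4,-2.7,-2,0],[1,-4,-2.4,-2,0]]

```text
time_s: 7.65
tcp_pos: [0.4375, 0.2938, 0.2678]
eef_rot: [-179.7, -47.5, -12.1]
contact_force: [11.5, -0.2, 5.6]
gripper_width: 0.088
gripper_force: 0.0
```

```bash
python3 st.py; python3 - <<'E'
from h import *
cv2.imwrite("pics/w1.png",r.capture("wrist"))
c=r.camera_info("wrist")
for z in(.158,.064):
  print(proj(c,[.511,.268,z]))
E
```

```text
time_s 7.65
joints [ 74.5295  -1.835  -58.2891  65.6591 -53.8808 -47.2212]
tcp_pos [0.4375 0.2938 0.2678]
eef_rot [-179.7046  -47.5239  -12.12  ]
(np.float64(334.10719084738906), np.float64(268.6172911728321))
(np.float64(331.7006113061805), np.float64(307.7759776116538))
```

View pics/w1.png

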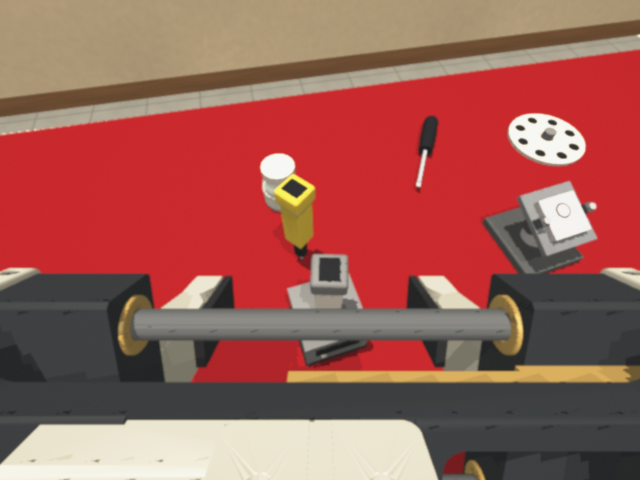

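```bash
python3 - <<'E'
from h import *
im=cv2.imread("pics/w1.png");c=r.camera_info("wrist")
sub=cv2.cvtColor(im,cv2.COLOR_BGR2GRAY)[250:292,306:352]
for lo,hi in((0,60),(0,80)):
    m=((sub>=lo)&(sub<hi)).astype(np.uint8)
    n,l,s,ce=cv2.connectedComponentsWithStats(m)
    k=1+np.argmax(s[1:,4]);ys,xs=np.where(l==k)
    P=np.array([plane(c,x+306,y+250,.158)[:2] for x,y in zip(xs,ys)])*1000
    print(s[k],P.mean(0),cv2.minAreaRect(P.astype(np.float32)))
# square-sample and disc yaw via top image
E
```

```text
[ 14   9  19  21 379] [511.48197762 272.02899725] ((511.6930847167969, 272.2229919433594), (15.168633460998535, 19.340097427368164), 76.61312103271484)
[ 14   8  20  23 425] [511.6001347 272.146735 ] ((511.6395568847656, 271.8037109375), (16.41716194152832, 20.915325164794922), 77.98028564453125)
```

jog_arm:
  deltas:
    - [[1,3.7,-1.2,0,0],[1,3.7,-1.2,-1,0],[1,0,0,-3,0],[1,0,0,-2,0],[1,0,0,0,0]]

```text
time_s: 8.32
tcp_pos: [0.5224, 0.2844, 0.2183]
eef_rot: [179.0, -46.7, -11.8]
contact_force: [-0.1, 0.0, 0.1]
gripper_width: 0.0874
gripper_force: 0.0
```

```bash
python3 st.py; python3 - <<'E'
from h import *
c=r.camera_info("wrist");im=r.capture("wrist");cv2.imwrite("pics/w2.png",im)
u,v=map(int,proj(c,[.511,.27,.158]));print(u,v)
g=cv2.cvtColor(im,cv2.COLOR_BGR2GRAY)
sub=g[v-35:v+35,u-35:u+35];m=(sub<70).astype(np.uint8)
n,l,s,ce=cv2.connectedComponentsWithStats(m);print(s[1:],ce[1:]+[u-35,v-35])
k=np.argmin(np.hypot(*(ce[1:]-35).T))+1;ys,xs=np.where(l==k)
P=np.array([plane(c,x+u-35,y+v-35,.158)[:2] for x,y in zip(xs,ys)])*1000
print(P.mean(0),cv2.minAreaRect(P.astype(np.float32)))
E
```

```text
time_s 8.325
joints [ 53.7529   5.781  -58.2086  86.1791 -42.1457 -52.095 ]
tcp_pos [0.5224 0.2844 0.2183]
eef_rot [179.0037 -46.6813 -11.8224]
346 360
[[ 21  15  29  30 839]
 [  0  59  70  11 770]] [[345.4874851  354.58879619]
 [345.5        389.        ]]
[514.20616959 269.57888123] ((514.3477172851562, 269.42877197265625), (16.678913116455078, 16.785503387451172), 77.6195297241211)
```

jog_arm:
  deltas:
    - [[1,0,-0.7,-1.5,0],[1,-0.5,-0.7,-1.5,0],[1,-0.5,0,-1.5,0],[1,0,0,0,0]]

```text
time_s: 8.88
tcp_pos: [0.5264, 0.2896, 0.1868]
eef_rot: [177.8, -45.7, -11.8]
contact_force: [0.1, 0.0, 0.0]
gripper_width: 0.0876
gripper_force: 0.0
```

```bash
python3 st.py
```

```text
time_s 8.875
joints [ 52.4832   9.2988 -58.2253  88.8888 -41.4078 -55.5506]
tcp_pos [0.5264 0.2896 0.1868]
eef_rot [177.7526 -45.6939 -11.8068]
```

```bash
cat > kin.py <<'E'
import numpy as np,itertools
from scipy.optimize import least_squares
from scipy.spatial.transform import Rotation as Ro
D=np.array([[89.8454,20.5912,.6327,-.0227,-70.1368,-16.5075,.193411,.646196,.244609,179.9026,-.0066,-16.6698],
[47.8576,23.7491,13.7086,-.008,-79.981,71.5169,.611,.3894,.3096,-179.9994,.0229,29.3731],
[43.7979,55.3646,67.8987,.348,-102.1715,75.4527,.8196,.5172,.2834,179.7623,-.4366,29.1771],
[44.2285,49.2208,51.3219,2.0419,-85.9018,74.9105,.8286,.5213,.2588,179.6379,-6.5165,29.1952],
[43.4492,61.7863,71.6633,4.9368,-83.6448,75.8832,.9396,.5846,.2356,179.1529,-16.9402,29.3053],
[43.4595,63.5931,71.659,9.9874,-66.9204,74.3497,1.0245,.6317,.262,178.1356,-32.5951,29.7123],
[46.4748,66.7079,71.6647,29.3869,-55.7793,47.7738,1.0737,.6763,.3302,-178.7931,-47.9837,11.7551],
[52.8345,22.2801,-20.0286,68.995,-44.4291,-23.0152,.7374,.4705,.3366,-179.1008,-48.215,-9.5757],
[74.5295,-1.835,-58.2891,65.6591,-53.8808,-47.2212,.4375,.2938,.2678,-179.7046,-47.5239,-12.12],
[53.7529,5.781,-58.2086,86.1791,-42.1457,-52.095,.5224,.2844,.2183,179.0037,-46.6813,-11.8224],
[52.4832,9.2988,-58.2253,88.8888,-41.4078,-55.5506,.5264,.2896,.1868,177.7526,-45.6939,-11.8068]])
LO=np.array([-176.03,-82.01,-58.28,-173.87,-174.79,-173.66]);HI=np.array([176.03,121.73,71.71,95.51,-.11,173.66])
E=lambda s,a:Ro.from_euler(s,a,degrees=True)
def fk(q,p,s4,s6):
    c,z1,a1,L2,b2,a3,L4,L6,c6,y0=p
    R1=E("z",q[0]+c);u=E("y",q[1]+b2).apply([0,0,L2])
    F=E("y",q[1]-q[2]);w=F.apply([L4,0,a3])
    Rw=F*E("x",s4*q[3])*E("y",-q[4])          # x axis = tool z
    t=Rw.apply([L6,0,0])
    # tool frame: z along x of Rw
    T=R1*Rw*E("x",s6*q[5]+c6)*E("y",90)
    return R1.apply(np.array([a1,y0,z1])+u+w+t),T
def res(p,s4,s6):
    o=[]
    for d in D:
        P,T=fk(d[:6],p,s4,s6);o+=list((P-d[6:9])*100)+list((T.inv()*E("xyz",d[9:12])).as_rotvec()*20)
    return o
def fit():
    best=None
    for s4,s6,c6 in itertools.product((1,-1),(1,-1),(0,90,180,270)):
        f=least_squares(res,[-16,.4,.1,.4,0,0,.4,.2,c6,0],args=(s4,s6),x_scale=[10,.1,.1,.1,10,.1,.1,.1,10,.1],loss="soft_l1")
        if best is None or f.cost<best[0]:best=(f.cost,f.x,s4,s6)
    return best
E
python3 - <<'E'
from kin import *
b=fit();print(b[0],np.round(b[1],4),b[2:]);print(np.round(np.array(res(*b[1:])).reshape(-1,6),2))
np.savez("k.npz",p=b[1],s=b[2:])
E
```

```text
55.23257230298247 [-3.664500e+00 -1.552000e-01  6.000000e-01  6.214000e-01 -2.657630e+01
  1.058000e-01  1.018000e-01  2.388000e-01  2.669395e+02 -1.297000e-01] (-1, -1)
[[-1.97  1.02  4.41  0.    0.   -0.21]
 [-2.74 -0.29  0.35 -0.   -0.   -0.21]
 [ 1.2   1.24 -0.75  0.01  0.01 -0.21]
 [-0.73 -0.02  3.17  0.14  0.01 -0.2 ]
 [ 0.71  0.84  1.02  0.37  0.03 -0.16]
 [-0.81 -0.34 -0.31  0.69  0.05 -0.01]
 [-0.9   0.11 -5.59  0.95  0.01  0.21]
 [-0.75 -6.29 -2.15  0.95  0.01  0.22]
 [ 0.19  4.09 -6.41  0.94  0.02  0.2 ]
 [ 7.64 -1.99 -0.15  0.93  0.04  0.19]
 [ 9.68 -1.41  3.11  0.91  0.06  0.18]]
```

```bash
python3 - <<'E'
s=open("kin.py").read()
s=s.replace("c6,y0=p","c6,y0,x5,y5,z5=p").replace("Rw=F*E","w=w+(F*E('x',s4*q[3])).apply([0,y5,z5]);Rw=F*E").replace("apply([L6,0,0])","apply([L6,0,x5])")
s=s.replace("[-16,.4,.1,.4,0,0,.4,.2,c6,0]","[0,.4,.1,.4,0,0,.4,.2,c6,-.19,0,0,0]").replace("10,.1],loss","10,.1,.1,.1,.1],loss")
open("kin.py","w").write(s)
from kin import *
b=fit();print(b[0],np.round(b[1],4),b[2:]);print(np.round(np.array(res(*b[1:])).reshape(-1,6),2))
np.savez("k.npz",p=b[1],s=b[2:])
E
```

```text
8.0512256515064e-05 [ 1.10000e-03  1.98800e-01 -1.00000e-04  6.01600e-01  5.70000e-03
  0.00000e+00  4.63600e-01  3.59000e-01 -8.99991e+01 -0.00000e+00
  0.00000e+00 -1.91800e-01 -0.00000e+00] (-1, -1)
[[-0.    0.    0.    0.   -0.    0.  ]
 [-0.   -0.   -0.   -0.   -0.    0.  ]
 [-0.    0.    0.   -0.    0.    0.  ]
 [ 0.   -0.    0.   -0.   -0.    0.  ]
 [ 0.   -0.   -0.   -0.   -0.    0.  ]
 [-0.    0.   -0.   -0.    0.   -0.  ]
 [ 0.   -0.    0.   -0.   -0.   -0.  ]
 [-0.    0.   -0.   -0.    0.   -0.  ]
 [ 0.    0.    0.   -0.    0.   -0.  ]
 [-0.   -0.01  0.   -0.    0.   -0.  ]
 [ 0.    0.   -0.   -0.   -0.   -0.  ]]
```

```bash
cat >> kin.py <<'E'
try:
    _z=np.load("k.npz");K=(_z["p"],*_z["s"])
except Exception:K=None
rng=np.random.default_rng(0)
def toolR(A,psi,flip=0,roll=0):  # A tilt from down towards azimuth psi
    return E("z",psi)*E("x",roll)*E("y",-A)*E("x",180)*E("z",180*flip)
def ik(P,T,n=6,seeds=()):
    best=None
    for k in range(n+len(seeds)):
        q0=np.array(seeds[k]) if k<len(seeds) else rng.uniform(np.maximum(LO,[-90,-30,-58,-170,-130,-173])+1,np.minimum(HI,[150,100,71,95,-1,173])-1)
        def f(q):
            p,R=fk(q,*K);return np.r_[(p-P)*10,(R.inv()*T).as_rotvec()*3]
        s=least_squares(f,np.clip(q0,LO+.1,HI-.1),bounds=(LO,HI),x_scale=30,max_nfev=60)
        if best is None or s.cost<best[0]:best=(s.cost,s.x)
        if best[0]<1e-8:break
    return best
E
python3 - <<'E'
from kin import *
for psi in(-12.4,77.6,167.6,-102.4):
  for A in(30,45,55,65,75):
    o=[]
    for fl in(0,1):
      c,q=ik(np.array([.5125,.2695,.110]),toolR(A,psi,fl),8)
      if c<1e-6:print(psi,A,fl,np.round(q),"margin",round(float(min((q-LO).min(),(HI-q).min())),1))
E
```

```text
77.6 30 0 [ 30.  14. -22. -36. -39. 163.] margin 10.7
77.6 30 1 [ 30.  14. -22. -36. -39. -17.] margin 36.8
77.6 45 0 [  15.   17.  -20.  -59.  -47. -167.] margin 6.6
77.6 45 1 [ 15.  17. -20. -59. -47.  13.] margin 38.4
77.6 55 0 [   6.   21.  -20.  -71.  -55. -150.] margin 23.6
77.6 55 1 [  6.  21. -20. -71. -55.  30.] margin 38.1
77.6 65 0 [  -2.   27.  -21.  -80.  -65. -136.] margin 37.3
77.6 65 1 [ -2.  27. -21. -80. -65.  44.] margin 37.4
77.6 75 0 [  -7.   35.  -21.  -86.  -75. -125.] margin 37.0
77.6 75 1 [ -7.  35. -21. -86. -75.  55.] margin 37.0
167.6 30 0 [  33.   33.    5.  -21.  -84. -129.] margin 44.8
167.6 30 1 [ 33.  33.   5. -21. -84.  51.] margin 62.8
167.6 45 0 [  28.   41.   15.  -28.  -99. -126.] margin 47.5
167.6 45 1 [ 28.  41.  15. -28. -99.  54.] margin 56.9
167.6 55 0 [  26.   47.   21.  -32. -109. -126.] margin 47.6
167.6 55 1 [  26.   47.   21.  -32. -109.   54.] margin 50.9
167.6 65 0 [  24.   52.   26.  -37. -118. -127.] margin 45.6
167.6 65 1 [  24.   52.   26.  -37. -118.   53.] margin 45.6
167.6 75 0 [  22.   57.   31.  -43. -127. -129.] margin 41.0
167.6 75 1 [  22.   57.   31.  -43. -127.   51.] margin 41.0
-102.4 30 0 [ 54.  32. -11.  12. -75. -73.] margin 47.0
-102.4 30 1 [ 54.  32. -11.  12. -75. 107.] margin 47.0
-102.4 45 0 [ 56.  40.  -6.  15. -87. -75.] margin 52.5
-102.4 45 1 [ 56.  40.  -6.  15. -87. 105.] margin 52.5
-102.4 55 0 [ 57.  45.  -3.  17. -95. -76.] margin 55.8
-102.4 55 1 [ 57.  45.  -3.  17. -95. 104.] margin 55.8
-102.4 65 0 [  58.   51.    0.   18. -103.  -77.] margin 58.5
-102.4 65 1 [  58.   51.    0.   18. -103.  103.] margin 58.5
-102.4 75 0 [  58.   56.    2.   20. -110.  -78.] margin 60.6
-102.4 75 1 [  58.   56.    2.   20. -110.  102.] margin 60.6
```

```bash
python3 - <<'E'
from kin import *
n=E("z",-12).apply([-np.sin(np.radians(20)),0,np.cos(np.radians(20))])
spot=np.array([.5488,-.3173,.0785]);T=spot+n*(.048+.045)
print(T)
for A,psi in((66,-12),(60,-12),(70,-12),(26,168),(40,168)):
  for fl in(0,1):
    c,q=ik(T,toolR(A,psi,fl),8);print(A,psi,fl,c<1e-6,np.round(q),c)
# yaw sweep at waypoint
for W in([.74,.40,.33],[.60,.35,.33]):
  q=np.array([52.8,22.3,-20,69,-44.4,-23])
  for psi in range(-10,-110,-15):
    c,q=ik(np.array(W),toolR(46,psi),0,[q]);print(W,psi,c<1e-6,np.round(q))
E
```

```text
[ 0.51768721 -0.31068677  0.16589141]
66 -12 0 True [ -60.   14.  -35. -106.  -45. -134.] 1.6393442859749976e-24
66 -12 1 True [ -60.   14.  -35. -106.  -45.   46.] 8.128959525577436e-27
60 -12 0 True [ -52.    9.  -31.  -95.  -34. -151.] 1.3583113243968649e-25
60 -12 1 True [-52.   9. -31. -95. -34.  29.] 9.338536279677163e-26
70 -12 0 False [-35.   2. -29. -74. -17. 174.] 0.3593836079935659
70 -12 1 True [ -65.   18.  -38. -110.  -53.   55.] 8.41922340676398e-20
26 168 0 True [-12.  32.   4.   0. -88. -90.] 2.1074045496463754e-20
26 168 1 True [-12.  32.   4.   0. -88.  90.] 1.3963332143813263e-29
40 168 0 True [ -12.   41.   13.    0. -102.  -90.] 2.4667055124458492e-27
40 168 1 True [ -12.   41.   13.    0. -102.   90.] 5.485887411465736e-21
[0.74, 0.4, 0.33] -10 True [ 49.  19. -24.  68. -42. -20.]
[0.74, 0.4, 0.33] -25 True [ 53.  24. -15.  58. -57. -24.]
[0.74, 0.4, 0.33] -40 True [ 55.  31.  -3.  49. -71. -29.]
[0.74, 0.4, 0.33] -55 True [ 55.  38.  11.  43. -85. -33.]
[0.74, 0.4, 0.33] -70 True [ 54.  45.  26.  37. -99. -38.]
[0.74, 0.4, 0.33] -85 True [  52.   54.   44.   32. -114.  -43.]
[0.74, 0.4, 0.33] -100 False [  49.   66.   72.   30. -132.  -46.]
[0.6, 0.35, 0.33] -10 True [ 57.   7. -40.  68. -45. -28.]
[0.6, 0.35, 0.33] -25 True [ 62.  13. -31.  57. -59. -33.]
[0.6, 0.35, 0.33] -40 True [ 63.  19. -21.  48. -72. -38.]
[0.6, 0.35, 0.33] -55 True [ 63.  25. -10.  40. -83. -43.]
[0.6, 0.35, 0.33] -70 True [ 61.  31.   2.  33. -94. -49.]
[0.6, 0.35, 0.33] -85 True [  58.   37.   14.   26. -105.  -55.]
[0.6, 0.35, 0.33] -100 True [  55.   42.   26.   20. -116.  -63.]
```

```bash
cat > sim.py <<'E'
from kin import *
V=np.array([136.94,136.94,172.46,180,180,180])*.7/8
def sim(q,rows,verbose=1):
    P,T=fk(q,*K)
    for i,(dx,dy,dz,t) in enumerate(rows):
        P=P+np.array([dx,dy,dz])/100;T=Ro.from_rotvec([0,0,t])*T
        c,q2=ik(P,T,0,[q]);
        if verbose: print(i,"OK" if c<1e-6 else "OUT %.1e"%c,"v%.1f"%(abs(q2-q)/V).max(),np.round(q2),np.round(P,3))
        q=q2
    return q,P,T.as_euler("xyz",degrees=True)
E
python3 - <<'E'
from sim import *
q=np.array([52.48,9.30,-58.2,88.89,-41.41,-55.55])
rows=[(1,1.0,2.5,0),(1,0.5,3,-.1)]+[(.2,.1,1.5,-.18)]*5+[(0,-.6,0,-.18)]*20
q,P,e=sim(q,rows);print(P,e)
E
```

```text
0 OK v0.4 [ 55.   9. -55.  83. -43. -50.] [0.537 0.3   0.212]
1 OK v0.9 [ 60.   9. -49.  69. -49. -44.] [0.547 0.305 0.242]
2 OK v0.8 [ 64.  13. -41.  57. -58. -44.] [0.549 0.306 0.257]
3 OK v0.6 [ 66.  16. -32.  48. -67. -45.] [0.551 0.307 0.272]
4 OK v0.6 [ 65.  20. -24.  41. -76. -46.] [0.553 0.308 0.287]
5 OK v0.6 [ 64.  23. -15.  36. -84. -48.] [0.555 0.309 0.302]
6 OK v0.6 [ 62.  27.  -6.  31. -93. -51.] [0.557 0.31  0.317]
7 OK v0.4 [ 60.  30.   1.  26. -99. -55.] [0.557 0.304 0.317]
8 OK v0.4 [  57.   33.    7.   22. -105.  -60.] [0.557 0.298 0.317]
9 OK v0.4 [  54.   35.   13.   17. -111.  -66.] [0.557 0.292 0.317]
10 OK v0.4 [  51.   38.   19.   12. -116.  -72.] [0.557 0.286 0.317]
11 OK v0.4 [  48.   39.   24.    7. -120.  -79.] [0.557 0.28  0.317]
12 OK v0.5 [  45.   40.   29.    1. -124.  -86.] [0.557 0.274 0.317]
13 OK v0.5 [  41.   41.   33.   -5. -127.  -95.] [0.557 0.268 0.317]
14 OK v0.6 [  38.   41.   35.  -11. -129. -104.] [0.557 0.262 0.317]
15 OK v0.6 [  34.   40.   36.  -17. -129. -113.] [0.557 0.256 0.317]
16 OK v0.5 [  30.   39.   36.  -23. -128. -121.] [0.557 0.25  0.317]
17 OK v0.5 [  27.   37.   35.  -28. -125. -129.] [0.557 0.244 0.317]
18 OK v0.4 [  23.   35.   32.  -32. -121. -136.] [0.557 0.238 0.317]
19 OK v0.4 [  20.   33.   29.  -35. -117. -142.] [0.557 0.232 0.317]
20 OK v0.4 [  17.   30.   25.  -38. -112. -147.] [0.557 0.226 0.317]
21 OK v0.4 [  14.   27.   21.  -41. -106. -153.] [0.557 0.22  0.317]
22 OK v0.4 [  11.   23.   16.  -43. -100. -158.] [0.557 0.214 0.317]
23 OK v0.4 [   9.   20.   11.  -44.  -93. -163.] [0.557 0.208 0.317]
24 OK v0.4 [   8.   16.    6.  -46.  -86. -168.] [0.557 0.202 0.317]
25 OUT 1.2e-04 v0.5 [   7.   12.    1.  -47.  -79. -174.] [0.557 0.196 0.317]
26 OUT 2.7e-02 v0.5 [   4.    8.   -4.  -50.  -72. -174.] [0.557 0.19  0.317]
[0.55658691 0.18981022 0.31699135] [177.78240903 -45.70665919  84.60929017]
```

```bash
python3 - <<'E'
from sim import *
q=np.array([52.48,9.30,-58.2,88.89,-41.41,-55.55])
rows=[(1,1.0,2.5,0),(1,0.5,3,-.1)]+[(.2,.1,1,-.185)]*6+[(-.3,-.3,0,-.185)]*10+[(-.2,-.15,-1,-.185)]*8+[(-.1,0,-1,-.183)]
q,P,e=sim(q,rows);print(P,e)
sim(q,[(0,0,-2,0)]*5)
E
```

```text
0 OK v0.4 [ 55.   9. -55.  83. -43. -50.] [0.537 0.3   0.212]
1 OK v0.9 [ 60.   9. -49.  69. -49. -44.] [0.547 0.305 0.242]
2 OK v0.8 [ 64.  13. -41.  57. -58. -45.] [0.549 0.306 0.252]
3 OK v0.6 [ 65.  17. -33.  48. -67. -46.] [0.551 0.307 0.262]
4 OK v0.6 [ 65.  21. -24.  41. -75. -47.] [0.553 0.308 0.272]
5 OK v0.6 [ 64.  25. -15.  35. -83. -50.] [0.555 0.309 0.282]
6 OK v0.6 [ 62.  28.  -7.  30. -91. -53.] [0.557 0.31  0.292]
7 OK v0.6 [ 60.  32.   2.  25. -99. -57.] [0.559 0.311 0.302]
8 OK v0.4 [  57.   34.    9.   20. -105.  -62.] [0.556 0.308 0.302]
9 OK v0.4 [  55.   37.   15.   15. -111.  -68.] [0.553 0.305 0.302]
10 OK v0.4 [  52.   39.   21.   10. -117.  -75.] [0.55  0.302 0.302]
11 OK v0.5 [  49.   40.   26.    4. -121.  -82.] [0.547 0.299 0.302]
12 OK v0.5 [  45.   41.   30.   -2. -124.  -91.] [0.544 0.296 0.302]
13 OK v0.6 [  42.   41.   33.   -9. -126. -100.] [0.541 0.293 0.302]
14 OK v0.6 [  39.   41.   34.  -15. -127. -109.] [0.538 0.29  0.302]
15 OK v0.6 [  35.   39.   34.  -21. -126. -118.] [0.535 0.287 0.302]
16 OK v0.5 [  32.   37.   33.  -27. -124. -126.] [0.53
[... 438 characters left out ...]
5 [  15.   17.   -1.  -47.  -78. -164.] [0.517 0.272 0.242]
24 OK v0.6 [  15.   14.   -7.  -49.  -69. -169.] [0.515 0.27  0.232]
25 OUT 2.0e-04 v0.6 [  15.   10.  -13.  -51.  -60. -174.] [0.513 0.269 0.222]
26 OUT 1.6e-02 v0.6 [  15.    8.  -18.  -57.  -51. -174.] [0.512 0.269 0.212]
[0.51158691 0.26881022 0.21199135] [177.78240903 -45.70665919  77.56190929]
0 OK v0.2 [  14.   10.  -19.  -58.  -50. -171.] [0.512 0.265 0.186]
1 OK v0.2 [  13.   12.  -20.  -60.  -49. -167.] [0.512 0.265 0.166]
2 OK v0.2 [  13.   14.  -20.  -62.  -48. -164.] [0.512 0.265 0.146]
3 OK v0.2 [  12.   16.  -21.  -64.  -48. -161.] [0.512 0.265 0.126]
4 OK v0.2 [  11.   18.  -21.  -66.  -47. -157.] [0.512 0.265 0.106]
```

jog_arm:
  deltas:
    - [[1,1,1,2.5,0],[1,1,0.5,3,-0.1],[1,0.2,0.1,1,-0.18],[1,0.2,0.1,1,-0.18],[1,0.2,0.1,1,-0.18],[1,0.2,0.1,1,-0.18],[1,0.2,0.1,1,-0.18],[1,0.2,0.1,1,-0.18]]

```text
time_s: 9.88
tcp_pos: [0.5581, 0.3114, 0.3028]
eef_rot: [177.8, -45.8, -79.7]
contact_force: [-0.3, -0.4, 1.1]
gripper_width: 0.0876
gripper_force: 0.0
```

jog_arm:
  deltas:
    - [[1,-0.3,-0.3,0,-0.18],[1,-0.3,-0.3,0,-0.18],[1,-0.3,-0.3,0,-0.18],[1,-0.3,-0.3,0,-0.18],[1,-0.3,-0.3,0,-0.18],[1,-0.3,-0.3,0,-0.18],[1,-0.3,-0.3,0,-0.18],[1,-0.3,-0.3,0,-0.18]]

```text
time_s: 10.88
tcp_pos: [0.5346, 0.2868, 0.3022]
eef_rot: [177.9, -45.9, -162.3]
contact_force: [0.5, -0.8, -0.4]
gripper_width: 0.0873
gripper_force: 0.0
```

jog_arm:
  deltas:
    - [[1,-0.4,-0.4,0,-0.18],[1,-0.4,-0.4,0,-0.18],[1,-0.3,0,-1,-0.18],[1,-0.3,0,-1,-0.18],[1,-0.3,0,-2,-0.18],[1,-0.3,0,-2,-0.18],[1,-0.2,0,-2,-0.18],[1,0,0,-2,0]]

```text
time_s: 11.88
tcp_pos: [0.5119, 0.2773, 0.2037]
eef_rot: [177.8, -45.7, 125.7]
contact_force: [-0.1, -0.6, 0.4]
gripper_width: 0.0876
gripper_force: 0.0
```

```bash
python3 st.py
```

```text
time_s 11.875
joints [  17.5179   24.8983    3.9032  -43.9476  -85.6326 -152.5258]
tcp_pos [0.5119 0.2773 0.2037]
eef_rot [177.7522 -45.7295 125.7093]
```

```bash
python3 - <<'E'
from sim import *
q=np.array([17.518,24.898,3.903,-43.948,-85.633,-152.526])
q,P,e=sim(q,[(0,-.3,-1.5,-.14),(0,-.3,-1.5,-.14),(0,-.2,-1,-.14),(0,0,-1,-.14),(0,0,-1,-.14),(0,0,-1,-.14)]+[(0,0,-1.25,0)]*2);print(P,e)
E
```

```text
0 OK v0.4 [  16.   23.   -1.  -46.  -79. -155.] [0.512 0.274 0.189]
1 OK v0.4 [  15.   21.   -5.  -49.  -73. -157.] [0.512 0.271 0.174]
2 OK v0.4 [  14.   19.   -9.  -51.  -67. -160.] [0.512 0.269 0.164]
3 OK v0.4 [  14.   17.  -13.  -54.  -60. -163.] [0.512 0.269 0.154]
4 OK v0.4 [  15.   16.  -17.  -56.  -53. -166.] [0.512 0.269 0.144]
5 OK v0.5 [  16.   14.  -21.  -59.  -46. -169.] [0.512 0.269 0.134]
6 OK v0.1 [  15.   15.  -21.  -61.  -45. -167.] [0.512 0.269 0.121]
7 OK v0.1 [  15.   16.  -21.  -62.  -45. -165.] [0.512 0.269 0.109]
[0.51188953 0.26928444 0.10868687] [177.75343094 -45.73011134  77.58050284]
```

jog_arm:
  deltas:
    - [[1,0,-0.3,-1.5,-0.14],[1,0,-0.3,-1.5,-0.14],[1,0,-0.2,-1,-0.14],[1,0,0,-1,-0.14],[1,0,0,-1,-0.14],[1,0,0,-1,-0.14],[1,0,0,0,0]]

```text
time_s: 12.75
tcp_pos: [0.5111, 0.2711, 0.1323]
eef_rot: [178.0, -45.7, 77.7]
contact_force: [0.8, -0.4, -1.1]
gripper_width: 0.0878
gripper_force: 0.0
```

```bash
python3 st.py; python3 - <<'E'
from h import *
c=r.camera_info("wrist");im=r.capture("wrist");cv2.imwrite("pics/w3.png",im);print(proj(c,[.5125,.2695,.158]))
E
```

```text
time_s 12.75
joints [  15.6592   14.0871  -20.5967  -59.3068  -45.7174 -168.8373]
tcp_pos [0.5111 0.2711 0.1323]
eef_rot [177.9702 -45.7142  77.7482]
(np.float64(323.41367209745744), np.float64(292.5558234037003))
```

View pics/w3.png

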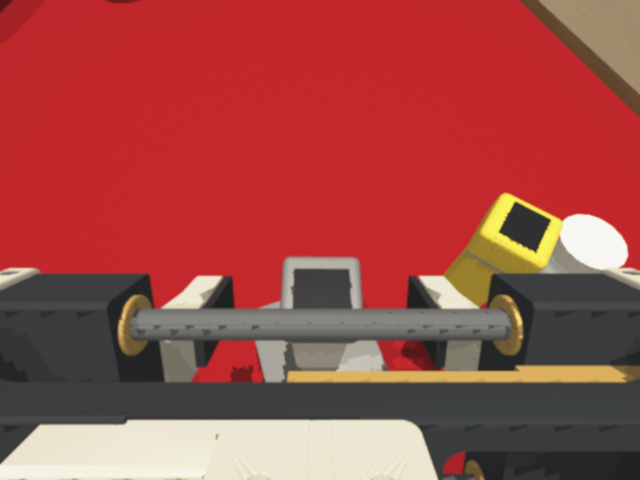

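jog_arm:
  deltas:
    - [[1,0.1,-0.1,-1.2,0],[1,0,0,-1.2,0],[0,0,0,0,0],[-0.6,0,0,0,0],[-0.6,0,0,0,0],[-0.6,0,0,0,0]]
  force: 13

```text
time_s: 13.55
tcp_pos: [0.5137, 0.2694, 0.1094]
eef_rot: [177.8, -45.8, 77.7]
contact_force: [-0.2, 0.5, 0.4]
gripper_width: 0.0532
gripper_force: 0.0
```

jog_arm:
  deltas:
    - [[-0.6,0,0,0,0],[-0.6,0,0,0,0],[-0.6,0,0,0,0],[-0.6,0,0,0,0]]
  force: 13

```text
time_s: 14.05
tcp_pos: [0.513, 0.2697, 0.1091]
eef_rot: [178.0, -45.8, 77.6]
contact_force: [-3.7, 0.2, 3.0]
gripper_width: 0.0264
gripper_force: 12.8
```

jog_arm:
  deltas:
    - [[-0.6,0,0,0.6,0],[-0.6,0,0,1.5,0],[-0.6,0,0,2,0],[-0.6,0,0,2,0],[-0.6,0,0,2,0],[-0.6,0,0,2,0],[-0.6,0,0,1,0]]

```text
time_s: 14.92
tcp_pos: [0.5133, 0.2582, 0.2012]
eef_rot: [176.5, -47.8, 79.5]
contact_force: [-0.7, -0.5, -2.2]
gripper_width: 0.0261
gripper_force: 12.9
```

```bash
python3 st.py;python3 - <<'E'
from sim import *
from h import r,cv2
cv2.imwrite("pics/s2.png",r.capture("scene"));cv2.imwrite("pics/t2.png",r.capture("top"))
q=np.array(r.get_state()["joints"])
rows=[(1.5,-3,.5,.08)]+[(1.5,-5.3,.5,.16)]*9+[(1,-5.3,0,.06)]
q,P,e=sim(q,rows);print(P,e)
sim(q,[(5.5,-1.2,0,0)]*5)
E
```

```text
time_s 14.925
joints [  14.0588    8.4922  -18.4335  -56.2527  -51.1039 -173.6072]
tcp_pos [0.5133 0.2582 0.2012]
eef_rot [176.4653 -47.8474  79.4617]
0 OK v0.5 [   9.   11.  -14.  -55.  -59. -169.] [0.528 0.228 0.206]
1 OK v0.8 [   3.   16.   -8.  -52.  -71. -161.] [0.543 0.175 0.211]
2 OK v0.7 [  -1.   21.   -0.  -48.  -82. -155.] [0.558 0.122 0.216]
3 OK v0.6 [  -4.   26.    7.  -44.  -92. -149.] [0.573 0.069 0.221]
4 OK v0.6 [  -6.   31.   15.  -40. -101. -143.] [0.588 0.016 0.226]
5 OK v0.5 [  -7.   36.   23.  -36. -110. -137.] [ 0.603 -0.037  0.231]
6 OK v0.5 [  -8.   41.   31.  -31. -118. -130.] [ 0.618 -0.09   0.236]
7 OK v0.5 [  -8.   46.   39.  -25. -125. -122.] [ 0.633 -0.143  0.241]
8 OK v0.6 [  -9.   51.   46.  -18. -131. -112.] [ 0.648 -0.196  0.246]
9 OK v0.7 [  -9.   55.   53.  -10. -135. -100.] [ 0.663 -0.249  0.251]
10 OK v0.5 [ -11.   60.   60.   -5. -138.  -93.] [ 0.673 -0.302  0.251]
[ 0.67346176 -0.30172667  0.2510273 ] [176.45775076 -47.83661285 169.98317656]
0 OUT 3.5e-02 v0.7 [ -10.   65.   72.   -4. -142.  -93.] [ 0.728 -0.314  0.251]
1 OUT 2.5e-01 v0.3 [  -9.   65.   72.   -1. -138.  -91.] [ 0.783 -0.326  0.251]
2 OUT 6.5e-01 v0.3 [  -8.   65.   72.    2. -133.  -90.] [ 0.838 -0.338  0.251]
3 OUT 1.2e+00 v0.3 [  -8.   65.   72.    4. -127.  -90.] [ 0.893 -0.35   0.251]
4 OUT 1.9e+00 v0.4 [  -7.   65.   72.    6. -121.  -89.] [ 0.948 -0.362  0.251]
```

jog_arm:
  deltas:
    - [[-0.6,1.5,-3,1,0.08],[-0.6,1.5,-5.3,1,0.16],[-0.6,1.5,-5.3,1,0.16],[-0.6,1.5,-5.3,0.5,0.16],[-0.6,1.5,-5.3,0.5,0.16],[-0.6,1.5,-5.3,0.5,0.16],[-0.6,1.5,-5.3,0.5,0.16],[-0.6,1.5,-5.3,0,0.16]]

```text
time_s: 16.02
tcp_pos: [0.6339, -0.1442, 0.2496]
eef_rot: [176.5, -47.9, 148.5]
contact_force: [0.0, -0.1, -1.5]
gripper_width: 0.026
gripper_force: 12.9
```

jog_arm:
  deltas:
    - [[-0.6,1.5,-5.3,0,0.16],[-0.6,1.5,-5.3,0,0.16],[-0.6,1,-5,0,0.06],[-0.6,3,-0.6,0,0],[-0.6,4,-0.8,0,0],[-0.6,5,-1,0,0],[-0.6,5,-1,0,0],[-0.6,5,-1,0,0]]

```text
time_s: 17.02
tcp_pos: [0.7368, -0.2909, 0.2065]
eef_rot: [179.2, -42.6, 169.8]
contact_force: [-1.0, 0.2, -1.8]
gripper_width: 0.0258
gripper_force: 13.0
```

```bash
python3 st.py
```

```text
time_s 17.025
joints [  -8.4821   66.4989   71.7121   -2.9635 -137.7109  -93.4573]
tcp_pos [ 0.7368 -0.2909  0.2065]
eef_rot [179.1665 -42.5671 169.8024]
```

jog_arm:
  deltas:
    - [[-0.6,5,-1,2,0],[-0.6,5,-1,2,0],[-0.6,5,-1,2,0],[-0.6,5,-1,2,0],[-0.6,5,-1,2,0]]

```text
time_s: 17.65
tcp_pos: [0.7669, -0.2779, 0.237]
eef_rot: [-177.5, -34.9, 169.9]
contact_force: [0.4, -0.2, -1.6]
gripper_width: 0.0256
gripper_force: 13.0
```

```bash
python3 st.py; python3 - <<'E'
from h import *
# stage yaw & ring centre from the first, unobstructed pictures
t=cv2.imread("pics/t2.png");c=r.camera_info("top")
z=cv2.resize(t[250:310,375:455],(640,480),interpolation=cv2.INTER_CUBIC)
s=cv2.imread("pics/s2.png");z2=cv2.resize(s[265:335,190:270],(560,490),interpolation=cv2.INTER_CUBIC)
cv2.imwrite("pics/crop3.png",np.hstack([z[:480,:400+0] if 0 else cv2.resize(z,(400,300)),cv2.resize(z2,(400,350))[:300]]))
# plate (grey) mask bounding: disc white blob
g=cv2.cvtColor(t,cv2.COLOR_BGR2HSV);m=((g[...,1]<70)&(g[...,2]>45)).astype(np.uint8);m[:250]=0;m[310:]=0;m[:,:380]=0;m[:,450:]=0
cs,_=cv2.findContours(m,0,2);k=max(cs,key=cv2.contourArea);print(cv2.contourArea(k),cv2.minAreaRect(k))
w=((g[...,1]<60)&(g[...,2]>190)).astype(np.uint8)*m
cs,_=cv2.findContours(w,0,2);k=max(cs,key=cv2.contourArea);print(cv2.contourArea(k),cv2.fitEllipse(k))
for n,cam,im,box in(("t","top",t,(400,268,430,296)),):pass
E
```

```text
time_s 17.65
joints [  -6.2017   63.685    71.6823    0.366  -132.9638  -92.9532]
tcp_pos [ 0.7669 -0.2779  0.237 ]
eef_rot [-177.4955  -34.8895  169.893 ]
1430.0 ((411.2029724121094, 281.9111633300781), (39.2964973449707, 39.8115234375), 11.888657569885254)
456.0 ((413.9472961425781, 282.554931640625), (23.56706428527832, 25.263185501098633), 82.52629852294922)
```

View pics/crop3.png

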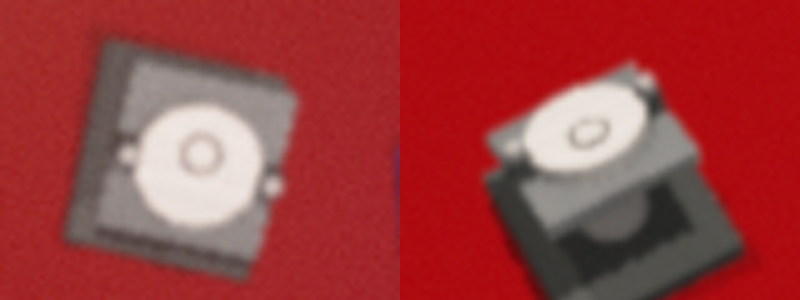

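```bash
cat > err.py <<'E'
from sim import *
from h import r
RG=E("xyz",[178.0,-45.8,77.6]);pt=RG.inv().apply([0,0,1])
n=E("z",-12.4).apply([-np.sin(np.radians(20)),0,np.cos(np.radians(20))])
def err(extra=0):
    s=r.get_state();T=E("z",extra)*E("xyz",s["eef_rot"]);a=T.apply(pt)
    return a,np.degrees(np.arccos(a[2])),np.degrees(np.arctan2(a[1],a[0])),np.degrees(np.arccos(min(1,a@n)))
if __name__=="__main__":
    print("axis",*np.round(err()[0],3),"tilt %.2f az %.1f err %.2f"%err()[1:],"want az",np.degrees(np.arctan2(n[1],n[0])))
E
python3 err.py
```

```text
axis -0.178 0.087 0.98 tilt 11.43 az 153.9 err 9.28 want az 167.6
```

jog_arm:
  deltas:
    - [[-0.6,5.3,-0.5,1.5,0],[-0.6,5.3,-0.5,1.5,0],[-0.6,5.3,-0.5,1.5,0],[-0.6,5.3,-0.5,1.5,0]]

```text
time_s: 18.15
tcp_pos: [0.8081, -0.2545, 0.2355]
eef_rot: [-175.2, -28.0, 170.4]
contact_force: [0.3, -0.0, -1.1]
gripper_width: 0.0262
gripper_force: 13.0
```

```bash
python3 st.py; python3 err.py
```

```text
time_s 18.15
joints [  -3.5377   62.9186   71.6451    2.5032 -127.0475  -93.8079]
tcp_pos [ 0.8081 -0.2545  0.2355]
eef_rot [-175.1556  -28.0298  170.4403]
axis -0.289 0.133 0.948 tilt 18.58 az 155.3 err 4.29 want az 167.6
```

jog_arm:
  deltas:
    - [[-0.6,4.3,-0.4,1.2,0],[-0.6,-4,-0.5,0,0.11],[-0.6,-4,-0.5,0,0.1],[-0.6,0,0,0,0]]

```text
time_s: 18.65
tcp_pos: [0.7443, -0.2592, 0.2357]
eef_rot: [-174.8, -27.1, -179.1]
contact_force: [0.9, 0.5, -1.7]
gripper_width: 0.0259
gripper_force: 13.0
```

```bash
python3 st.py; python3 err.py
```

```text
time_s 18.65
joints [  -2.1179   48.7226   40.7008    6.9407 -108.6832  -85.0717]
tcp_pos [ 0.7443 -0.2592  0.2357]
eef_rot [-174.7913  -27.1099 -179.1097]
axis -0.324 0.082 0.942 tilt 19.55 az 165.7 err 0.78 want az 167.6
```

jog_arm:
  deltas:
    - [[-0.6,-4.7,-1,0,0.03],[-0.6,-4.7,-1,0,0],[-0.6,-4.7,-1,0,0],[-0.6,-4.7,-1,0,0],[-0.6,-4.6,-1,0,0],[-0.6,0,0,-2.2,0],[-0.6,0,0,-2.5,0],[-0.6,0,0,0,0]]

```text
time_s: 19.65
tcp_pos: [0.5161, -0.3098, 0.1887]
eef_rot: [-174.8, -26.7, -177.5]
contact_force: [-0.6, 0.5, -0.3]
gripper_width: 0.0259
gripper_force: 13.0
```

```bash
python3 st.py; python3 err.py; python3 - <<'E'
from h import *
from err import err
st=r.get_state();a=err()[0];P=st["tcp_pos"]
t=r.capture("top");s=r.capture("scene");cv2.imwrite("pics/t3.png",t);cv2.imwrite("pics/s3.png",s)
for n in("top","scene"):
    c=r.camera_info(n)
    for nm,h in(("tip",-.0991),("noseend",-.081),("origin",-.045),("headtop",.049)):print(n,nm,np.round(proj(c,P+a*h),1))
    print("spot",np.round(proj(c,[.5488,-.3173,.0782]),1))
print("tip",P-a*.0991)
z=lambda a,x,y:cv2.resize(a[y:y+80,x:x+80],(400,400),interpolation=cv2.INTER_CUBIC)
cv2.imwrite("pics/crop4.png",np.hstack([z(t,375,250),z(s,180,230)]))
E
```

```text
time_s 19.65
joints [ -6.7226  28.9474  -2.744    9.3407 -83.9983 -82.6689]
tcp_pos [ 0.5161 -0.3098  0.1887]
eef_rot [-174.7669  -26.6632 -177.5315]
axis -0.334 0.073 0.94 tilt 19.99 az 167.6 err 0.02 want az 167.6
top tip [416.2 279.9]
top noseend [417.2 281.9]
top origin [419.2 286.2]
top headtop [425.  298.8]
spot [414.9 280.7]
scene tip [226.3 287.8]
scene noseend [224.  281.8]
scene origin [219.1 269.7]
scene headtop [205.6 235.7]
spot [227.2 291.6]
tip [ 0.54921504 -0.31704258  0.09552246]
```

View pics/crop4.png

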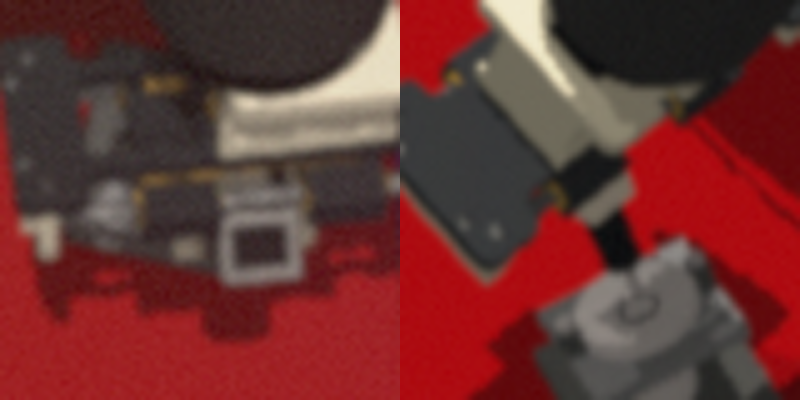

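```bash
python3 - <<'E'
from h import *
import err as e
st=r.get_state();P=st["tcp_pos"];T=e.E("xyz",st["eef_rot"])
print(e.pt)
p2=e.pt.copy();p2[1]=0;p2/=np.linalg.norm(p2)
a=T.apply(p2);print(a,"angle to n",np.degrees(np.arccos(a@e.n)),"tilt",np.degrees(np.arccos(a[2])),"az",np.degrees(np.arctan2(a[1],a[0])))
for n in("top","scene"):
    c=r.camera_info(n);print(n,[np.round(proj(c,P+a*h),1) for h in(-.0991,-.081,.049)])
# measured head inner square in top
t=cv2.imread("pics/t3.png");g=cv2.cvtColor(t,cv2.COLOR_BGR2GRAY)[285:312,415:440]
c=r.camera_info("top");print(g[8:22:2,::2])
E
```

```text
[ 0.71691061  0.02433071 -0.69674041]
[-0.33416633  0.05008957  0.94118218] angle to n 1.3408676478415587 tilt 19.74895454207825 az 171.47516660264137
top [array([415.5, 279.4]), array([416.6, 281.5]), array([425.9, 298.3])]
scene [array([227.2, 287.1]), array([224.6, 281.3]), array([205.1, 235.8])]
[[ 48  50  79 120 129 130 130 125 127 128  98  56  42]
 [ 42  46  96 109  92  83  75  72  84 121 112  90  48]
 [ 63  45 100  86  46  43  45  45  59 116 118  98  55]
 [ 83  56 108  93  47  45  47  48  61 116 101  69  47]
 [ 77  56 107  94  47  44  47  49  58 115  89  47  48]
 [ 55  56 102 105  81  91 100 105 106 126  90  44  48]
 [ 49  48  91 121 117 119 120 111 108 103  75  42  44]]
```

jog_arm:
  deltas:
    - [[-0.6,-0.2,0,-0.4,-0.068],[-0.6,0,0,-0.9,0],[-0.6,0,0,0,0]]

```text
time_s: 20.12
tcp_pos: [0.5138, -0.3097, 0.1761]
eef_rot: [-174.8, -26.6, 178.7]
contact_force: [-0.3, -0.0, -2.2]
gripper_width: 0.026
gripper_force: 13.0
```

```bash
cat > f.py <<'E'
from h import *
import err as e
p2=e.pt.copy();p2[1]=0;p2/=np.linalg.norm(p2)
F=[];P=[];O=[]
for i in range(7):
    s=r.get_state();F.append(s["contact_force"]);P.append(s["tcp_pos"]);O.append(e.E("xyz",s["eef_rot"]).apply(p2));im=r.capture("scene")
cv2.imwrite("pics/last.png",im)
F=np.array(F);P=np.mean(P,0);a=np.mean(O,0)
tip=P-a*.0991;d=tip-[.5488,-.3173,.0782]
print("t",s["time_s"],"F",F.mean(0).round(2),"along n %.2f +-%.2f"%((F@e.n).mean(),(F@e.n).std()),"grip",s["gripper_force"])
print("P",P.round(4),"angle",np.degrees(np.arccos(a@e.n)).round(2),"gap mm %.1f"%(1000*d@e.n),"lateral mm",(1000*(d-e.n*(d@e.n))).round(1))
E
python3 f.py
```

```text
t 20.425 F [ 0.1  -0.26 -1.58] along n -1.53 +-0.43 grip 12.999807000160217
P [ 0.5139 -0.3097  0.1766] angle 0.33 gap mm 5.6 lateral mm [-0.4  0.1 -0.2]
```

jog_arm:
  deltas:
    - [[-0.6,0.09,-0.02,-0.25,0],[-0.6,0.1,-0.02,-0.28,0],[-0.6,0.1,-0.02,-0.28,0],[-0.6,0,0,0,0]]

```text
time_s: 20.98
tcp_pos: [0.5167, -0.3104, 0.1683]
eef_rot: [-174.7, -26.6, 178.6]
contact_force: [0.3, 0.2, 0.7]
gripper_width: 0.026
gripper_force: 13.0
```

```bash
python3 f.py; python3 - <<'E'
import cv2
s=cv2.imread("pics/last.png");cv2.imwrite("pics/crop5.png",cv2.resize(s[262:312,195:261],(792,600),interpolation=cv2.INTER_CUBIC))
E
```

```text
t 21.275 F [0.13 0.22 0.89] along n 0.81 +-0.51 grip 12.999892383813858
P [ 0.5166 -0.3104  0.1684] angle 0.34 gap mm -3.0 lateral mm [-0.6 -0.  -0.2]
```

View pics/crop5.png

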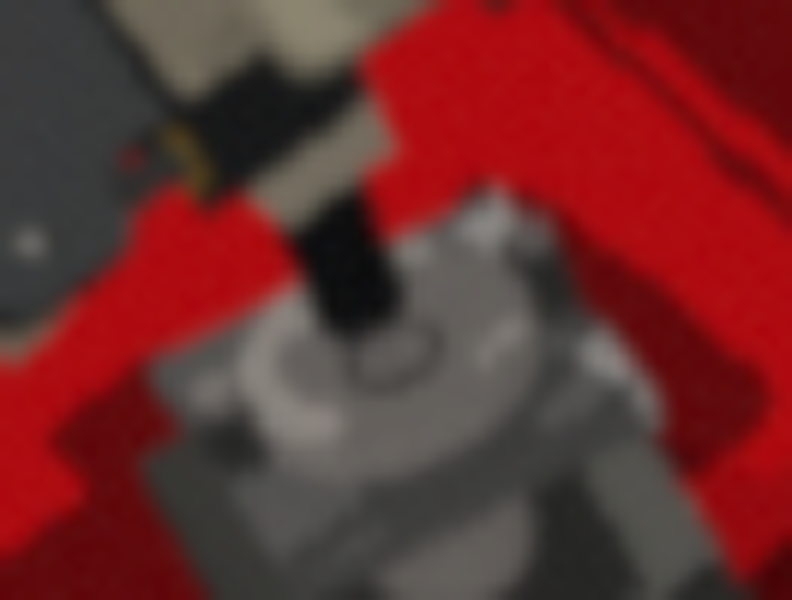

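```bash
python3 - <<'E'
from h import *
import err as e
s=cv2.imread("pics/last.png").astype(float);c=r.camera_info("scene")
U=12;x0,y0=195,262
z=cv2.resize(s[y0:y0+50,x0:x0+66],None,fx=U,fy=U,interpolation=cv2.INTER_CUBIC)
mx=z.max(2);m=(mx<55).astype(np.uint8);m[:205]=0;m[340:]=0;m[:,:280]=0;m[:,420:]=0
cs,_=cv2.findContours(m,0,2);k=max(cs,key=cv2.contourArea);rc=cv2.minAreaRect(k);print(cv2.contourArea(k),rc,cv2.boxPoints(rc).round())
pix=lambda p:((p[0]+.5)/U-.5+x0,(p[1]+.5)/U-.5+y0)
# row-wise centre line
rows=[(y,np.where(m[y])[0].mean(),np.ptp(np.where(m[y])[0])) for y in range(215,330,10) if m[y].any()]
print(np.round(rows))
n=e.n;st=r.get_state();P=st["tcp_pos"]
for h in(-.045,-.081,-.0943):print(h,"pred zoom px",[(v-o+.5)*U-.5 for v,o in zip(proj(c,P-n*abs(h)),(x0,y0))])
S=np.array([.5488,-.3173,.0782]);ex=e.E("z",-12.4).apply([np.cos(np.radians(20)),0,np.sin(np.radians(20))]);ey=np.cross(n,ex)
f=lambda p:np.array([(v-o+.5)*U-.5 for v,o in zip(proj(c,p),(x0,y0))])
print("spot",f(S),"per mm x",f(S+ex*.001)-f(S),"per mm y",f(S+ey*.001)-f(S),"per mm n",f(S+n*.001)-f(S))
# ring: dark pixels on disc
g=z.mean(2);bg=cv2.GaussianBlur(g,(0,0),25);d=(bg-g);w=np.zeros_like(g);w[318:400,345:450]=1
mm=((d>7)&(w>0)&(g>50)).astype(np.uint8)
n_,l,stt,ce=cv2.connectedComponentsWithStats(mm);print(stt[1:],ce[1:])
# ring from clean early picture
s0=cv2.imread("pics/s2.png").astype(float);z0=cv2.resize(s0[y0:y0+50,x0:x0+66],None,fx=U,fy=U,interpolation=cv2.INTER_CUBIC).mean(2)
d0=cv2.GaussianBlur(z0,(0,0),25)-z0;m0=((d0>10)&(w>0)).astype(np.uint8)
cs,_=cv2.findContours(m0,0,1);k=max(cs,key=len);print("ring",cv2.fitEllipse(k))
E
```

```text
9514.0 ((345.9175720214844, 270.58062744140625), (133.62147521972656, 85.47594451904297), 64.05770874023438) [[278. 229.]
 [355. 192.]
 [414. 312.]
 [337. 349.]]
[[215. 341.  48.]
 [225. 336.  62.]
 [235. 334.  77.]
 [245. 336.  81.]
 [255. 342.  84.]
 [265. 347.  84.]
 [275. 352.  86.]
 [285. 356.  88.]
 [295. 358.  86.]
 [305. 358.  82.]
 [315. 358.  75.]
 [325. 355.  58.]]
-0.045 pred zoom px [np.float64(310.97783833263816), np.float64(160.8572099997757)]
-0.081 pred zoom px [np.float64(367.994460624059), np.float64(303.3780576525139)]
-0.0943 pred zoom px [np.float64(388.5254808577529), np.float64(354.69815150033696)]
spot [392.21131045 361.28178723] per mm x [1.98480808 2.64689273] per mm y [ 4.70700371 -2.45869953] per mm n [-1.53060462 -3.82730588]
[[ 382  318   12    8   14]
 [ 346  329  100   66 1885]
 [ 345  334   20   10   65]] [[387.78571429 321.64285714]
 [400.28116711 370.8795756 ]
 [352.86153846 340.23076923]]
ring ((393.33856201171875, 355.4803161621094), (66.53966522216797, 102.2513656616211), 67.40837860107422)
```

jog_arm:
  deltas:
    - [[-0.6,0.035,-0.01,-0.1,0],[-0.6,0,0,0,0]]

```text
time_s: 21.58
tcp_pos: [0.517, -0.3105, 0.1673]
eef_rot: [-174.7, -26.6, 178.6]
contact_force: [0.0, 0.3, 0.6]
gripper_width: 0.0256
gripper_force: 13.0
```

```bash
python3 f.py; python3 f.py
```

```text
t 21.875 F [-0.35  0.57  1.07] along n 1.16 +-0.57 grip 12.999752908945084
P [ 0.517  -0.3105  0.1674] angle 0.34 gap mm -4.2 lateral mm [-0.6  0.  -0.2]
t 22.225 F [-0.32  0.18  0.95] along n 1.01 +-0.37 grip 12.999737709760666
P [ 0.517  -0.3105  0.1674] angle 0.33 gap mm -4.2 lateral mm [-0.6  0.  -0.2]
```

```bash
python3 -c "
from plant import r
print(r.close_job())"
```

```text
the job is handed in; nothing more can be done
None
```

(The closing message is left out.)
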